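# Clamp the sweet mould in the lever press

### The arm

A 7-joint arm with a two-finger parallel gripper is mounted at the origin on a cart in front of the work surface, level with it; the furniture and walls round the work are solid. World frame = base frame: x ahead of the robot, y to its left, z up, the work surface at z = 0. Lengths are in m, angles in rad, forces in N, time in s.
With the tool pointing down it reaches from about 0.4 to 0.85 m from the base axis. Payload 4.5 kg.
Tool frame: the origin (TCP) lies at the very end of the fingers, on their centre line; the grasp point (between the pads) lies 19 mm behind it; z points along the fingers, y is the line along which they close (so a half turn about z gives the same grasp; the last joint's range is limited). The gripper opens to 88 mm and grips with 3 to 60 N. Pads are 18 mm wide; open, the fingers measure 123 mm over their backs; the gripper's body (75 mm by 187 mm) begins 45 mm behind the grasp point.
Start: joints at [-1.135, 0.689, -0.195, 1.565, 0.157, 0.902, -0.215], TCP at [0.244, 0.575, 0.239] pointing down, gripper open.
Joint ranges: [-3.01, 3.01], [-0.46, 2.08], [-1.47, 1.51], [0.13, 2.56], [-1, 4.14], [0.04, 2.09], [-2.66, 2.66]. Speed limits (rad/s): [2.57, 2.57, 3.14, 3.14, 3.14, 3.14, 3.14].

### API

Orientations are given as a unit quaternion [x, y, z, w].
In Python, from plant import r, optics gives the robot as it stands.
- The arm moves only by the tool servo_tool, never from a script. Its arguments are lists of equal length, an entry for each row: "translation": the shift along the tool's x, y, z in m, a list of three; "turn": the turn, a rotation vector about the tool's x, y, z in rad, a list of three. In form: {"translation": [[dx, dy, dz], ...], "turn": [[rx, ry, rz], ...]}. A call has 1 to 10 rows; each row shifts and turns the commanded pose from where the row before left it, along the tool's axes as they then stand; what a row does not reach is not made up. A row lasts 1/8 s, in which the tool goes at most 62.5 mm and 10.7 degrees, less where a joint would pass 70% of its speed; a pose out of reach is approached as far as the arm can. A call is refused whole if a number of a shift passes 0.0625 or a number of a turn 0.188, either way. A call with a gripper value outside its range is refused whole. "grip" is the opening, from 0 (shut) to 1 (fully open), set as the call begins (left out, the last holds). The fingers move at their own pace and stop on an object; "grip_force" is the grip in N (left out, the last holds). Time passes only in rows, so rows that do not move let the fingers close. It gives the time, the measured TCP pose, the force, the opening and the grip force at its end, in the units of the state.
- r.get_state(): the state, without advancing time (a new reading comes with each control period).
- optics.snapshot(name): name is "scene" or "side" or "wrist"; returns a dict with "img" (420x560x3 uint8, red, green, blue), "z_map" (420x560 float32, m along the optical axis (not along the pixel's ray), 0 where there is no reading), "mtx" (3x3 intrinsics, pixels), "R" (3x3) and "t" (3): a world point X has camera coordinates R X + t. Camera axes: x right, y down, z forward; pixel columns grow to the right and rows downward; lengths in m; the calibration is good to about 2 mm. A picture is of the moment at which its call begins.
- r.finish_job(): hands the job in; it is judged then, once.
The state is a dict: "clock": time; "q": joint angles; "qd": joint speeds; "joint_torque": joint torques, N m; "tool_pos": TCP position; "eef_rot": TCP orientation; "contact_force": force on the tool from outside, world axes, zero at the start; "moment": the same for the moment, N m; "opening": opening from 0.0 (shut) to 1.0 (fully open); "finger_force": force on a finger pad.
Only numpy, scipy, OpenCV 4.12 (cv2) and the standard library are available. Lean on these libraries where they do the work, as an engineer would, in place of code of your own. Each camera call takes 0.05 s, during which the arm holds its last target. There are 200 camera calls.

### The job

Slide the wooden sweet mould, block end first, along the channel of the lever press and under its beam until it is fully home against the end stop, while the lever is still up. Then push the lever down past its first two clicks to the third, not on to its end of travel, so that the foot clamps the mould, and finish while still holding the lever there: it springs back if let go. Leave the shaker, the tape roll and the brush where they are.

Things in the scene. Friction and masses are not known exactly. Their poses are not given: they have to be found in the camera images.
- mould: Carved wooden sweet mould, face up on the counter before the press's mouth, 0.17 to 0.34 kg. Origin on its underside; y along its length, z up. The block is 62 mm wide (x), 26 mm high, from y = -72 to +118 mm; a narrower grip sticks out from y = -72 to -118. The block end (+y) points at the press and enters first; the grip end stays outside.
- mould_grip (a point): Middle of the mould's wooden grip (at x = 0, y = -95, z = 13 mm in the mould's frame). The grip is up to 28 mm wide and lies 4 to 22 mm above the counter: pinch it across the mould's x.
- press: Aluminium and steel lever press fixed to the counter, no floor plate (the mould slides on the counter). Origin on the counter under the middle of its foot; z up, x away from the lever, y along the channel toward its mouth. Columns at x = +-47 to +-71, y = -25 to +25 mm carry a beam, underside 99 mm, top 121 mm (133 with bush, ram top 143) above the counter.
- press_home (a point): Same point and axes as the press. The mould is home when its origin is here and its +y points along the press's -y. Steel rails 14 mm high, 67 mm apart, run from y = -118 to +8 mm, then flare to about 100 mm apart at y = +52. The end stop, 20 mm high, has its face at y = -118.
- press_foot: Flat foot of the press, 52 x 60 x 9 mm, under the beam. Origin: centre of its underside, 50 mm above the counter with the lever up. It goes down 33 mm per rad of the lever, touches the mould at about 0.72 rad, then yields on its own spring (about 6 N at the third click).
- press_lever (a joint): Lever angle in rad: 0 = up at rest, grows as it is pushed down, end of travel 1.15. Clicks at 0.3, 0.6 and 0.9 (the third). The return spring overcomes every click: 4 to 14 N on the bar moves and holds it; let go, it returns to 0. Four studs on the arc beside the lever mark 0, 0.3, 0.6, 0.9.
- lever_bar (a point): Centre of the black cross bar (22 mm thick, 70 mm long along the press's y) at the lever's end; push it down from above. It moves on an arc of radius 110 mm about a pivot along y. At joint value q it is, in the press's frame, at x = -80 - 110 cos(0.45 - q), z = 122 + 110 sin(0.45 - q) mm (z 170 at rest, 74 at the third click).
- shaker: Steel flour shaker, 61 mm in diameter, 84 mm high, standing behind the work; origin at the centre of its underside. Bystander.
- tape: Roll of tape lying flat, 104 mm across, 25 mm high, right of the press; origin at the centre of its underside. Bystander.
- brush: Pastry brush lying flat, 44 x 180 x 13 mm, in front of the work; origin at the centre of its underside, y along its length. Bystander.

How it is judged:
By the outcome, as a careful person would: the job done as asked, in the order asked, and still so for the second after the job is handed in, while the arm keeps its last pose, push and grip.
It also fails if it takes over 58 s, if anything falls off the work surface, if the arm or the gripper's body presses on something with over 40 N, if the wrist force passes 120 N, or if a joint passes its speed limit or range.

## Working session

There is one attempt and no reset: what is moved stays moved. The work goes in short steps, Python scripts to look and compute and a tool call to move; the robot and the scene stay as the last step left them, time stands still between calls to the robot, and variables do not carry over. Pictures are saved under pics/ and viewed, at most 10 in all, crops included, and the job is handed in when it is done.

Besides the shell and the picture viewer there is one more tool, called after "Request:" as name(argument=value, ...), one argument or row to a line, values as JSON. servo_tool: Moves the arm, as the interface text tells. Its arguments: {"type":"object","properties":{"translation":{"type":"array"},"turn":{"type":"array"},"grip":{"type":"number"},"grip_force":{"type":"number"}},"required":["translation","turn"]}

```bash
mkdir -p pics; ls
python3 - <<'E'
from plant import r, optics
import cv2,numpy as np
print({k:np.round(v,4) for k,v in r.get_state().items()})
for n in("scene","side"):
    s=optics.snapshot(n); cv2.imwrite(f"pics/{n}0.png",s["img"][:,:,::-1]); np.savez(f"{n}0.npz",**s); print(n,s["mtx"],s["R"],s["t"])
E
```

```text
pics
{'clock': np.float64(0.0), 'q': array([-1.1352,  0.69  , -0.1945,  1.5664,  0.1573,  0.9025, -0.2151]), 'qd': array([ 0.0021, -0.0006,  0.0006,  0.0011,  0.003 , -0.0002,  0.0003]), 'joint_torque': array([-2.00000e-04, -5.27571e+01, -1.26690e+00, -1.53430e+01,
       -5.26000e-02,  6.60000e-03,  2.00000e-04]), 'tool_pos': array([0.2442, 0.5746, 0.2379]), 'eef_rot': array([ 1.995e-01,  9.799e-01, -9.000e-04, -1.000e-04]), 'contact_force': array([-0.6157, -0.2519, -0.432 ]), 'moment': array([-0.0186,  0.0118, -0.0106]), 'finger_force': np.float64(0.0), 'opening': np.float64(1.0018)}
scene [[461.68948403   0.         275.20088933]
 [  0.         461.68948403 204.95195259]
 [  0.           0.           1.        ]] [[ 0.82201731 -0.56946043 -0.00153667]
 [-0.4499065  -0.64778198 -0.61478667]
 [ 0.34910125  0.50605664 -0.78869195]] [-0.51353463  0.26160535  1.11502944]
side [[521.80332261   0.         277.59389565]
 [  0.         521.80332261 205.06559938]
 [  0.           0.           1.        ]] [[ 0.99909125  0.03941456  0.01622225]
 [ 0.03186328 -0.43788938 -0.89846404]
 [-0.02830901  0.89816445 -0.43874733]] [-0.56694927  0.05004458  1.28863436]
```

View pics/scene0.png

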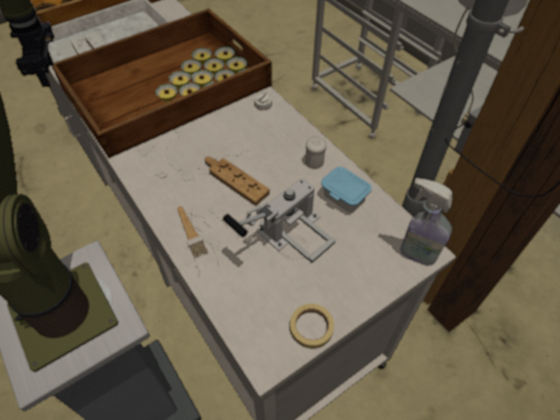

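View pics/side0.png

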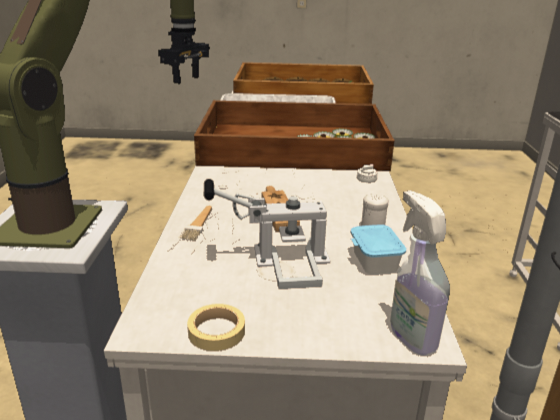

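The scene view shows the mould from its grip (207,160) to its block end (267,198). The press is at about (290,215), its lever bar is at (235,225) and up, and the brush is at (190,230). The side view shows the bar at (209,189), the beam at (290,210) and the end stop at (298,282).

```bash
cat > h.py <<'E'
import numpy as np,cv2
def cloud(s):
    z=s["z_map"];v,u=np.mgrid[:z.shape[0],:z.shape[1]]
    K=s["mtx"];c=np.stack([(u-K[0,2])/K[0,0]*z,(v-K[1,2])/K[1,1]*z,z],-1)
    P=(c-s["t"])@s["R"]; P[z<=0]=np.nan
    return P
def rect(p): return cv2.minAreaRect((p*1000).astype(np.float32))
E
python3 - <<'E'
import numpy as np,cv2
from h import *
for n in("scene","side"):
    s=np.load(n+"0.npz");P=cloud(s);hsv=cv2.cvtColor(s["img"],cv2.COLOR_RGB2HSV)
    X,Y,Z=P[...,0],P[...,1],P[...,2]
    roi=(X>.3)&(X<.85)&(Y>-.4)&(Y<.4)
    print(n,"table z",np.nanmedian(Z[roi&(abs(Z)<.01)]))
    br=(hsv[...,0]<22)&(hsv[...,1]>90)&roi&(Z>.004)&(Z<.045)
    k,l,st,ce=cv2.connectedComponentsWithStats(br.astype(np.uint8))
    for i in range(1,k):
        if st[i,4]>60:
            q=P[l==i]; print(" brown",st[i],q.mean(0).round(3),rect(q[:,:2]),"zmed",np.median(q[:,2]),"top",rect(q[q[:,2]>.02][:,:2]) if (q[:,2]>.02).sum()>9 else"")
    for lo,hi in((.006,.03),(.108,.128),(.128,.15),(.15,.2)):
        m=roi&(Z>lo)&(Z<hi)&~br
        k,l,st,ce=cv2.connectedComponentsWithStats(m.astype(np.uint8),connectivity=8)
        for i in range(1,k):
            if st[i,4]>25:
                q=P[l==i];print(" z",lo,st[i],q.mean(0).round(3),rect(q[:,:2]))
    for i,(nm) in enumerate(["scene"]): cv2.imwrite(f"pics/{n}crop.png",cv2.resize(s["img"][140:290,150:360] if n=="scene" else s["img"][160:300,170:340],None,fx=3.8,fy=3.8,interpolation=cv2.INTER_CUBIC)[:,:,::-1])
E
```

```text
scene table z -0.00015032820933931192
 brown [ 205  157   64   48 1259] [0.563 0.106 0.023] ((560.436279296875, 125.68563079833984), (62.1781120300293, 235.4501495361328), 14.504372596740723) zmed 0.02512365591939286 top ((561.0791015625, 123.20067596435547), (62.1781120300293, 230.31661987304688), 14.504372596740723)
 brown [178 207  20  32 238] [0.37  0.057 0.01 ] ((374.2023620605469, 65.11993408203125), (115.76763153076172, 26.202062606811523), 78.23812103271484) zmed 0.01033744615399414 top 
 brown [290 304  43  42 511] [ 0.47  -0.358  0.022] ((470.3480224609375, -361.305908203125), (77.13286590576172, 99.0822525024414), 89.9487533569336) zmed 0.02410894932729066 top ((470.3480224609375, -361.305908203125), (77.13286590576172, 99.0822525024414), 89.9487533569336)
 z 0.006 [254  94  18  16 166] [0.816 0.351 0.02 ] ((819.9346313476562, 358.740234375), (52.30890655517578, 58.40254592895508), 26.301517486572266)
 z 0.006 [219 157  20  12  30] [0.579 0.175 0.027] ((579.5192260742188, 172.4154815673828), (17.05380630493164, 67.57369232177734), 25.81734275817871)
 z 0.006 [305 157  20  
[... 5757 characters left out ...]
05086517333984), (27.616004943847656, 29.245365142822266), 78.63400268554688)
 z 0.128 [400 260  24  28 288] [ 0.801 -0.377  0.14 ] ((801.2798461914062, -371.1637878417969), (16.458629608154297, 61.93992614746094), 14.604202270507812)
 z 0.15 [204 179  30  22 293] [ 0.435 -0.135  0.169] ((430.26751708984375, -122.82171630859375), (67.3593978881836, 62.50534439086914), 45.138450622558594)
 z 0.15 [403 227   9   6  31] [ 0.797 -0.321  0.194] ((797.0857543945312, -320.5512390136719), (14.958595275878906, 7.787364482879639), 33.21123123168945)
 z 0.15 [407 236  38  42 986] [ 0.819 -0.38   0.172] ((820.4606323242188, -379.9089050292969), (39.785213470458984, 66.65677642822266), 68.30464935302734)
```

View pics/scenecrop.png

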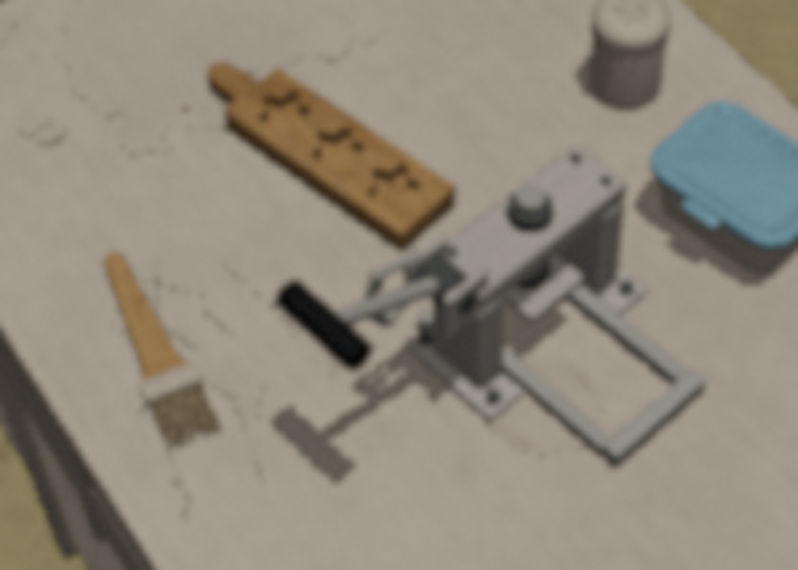

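The crop shows the lever up, the mould in front of the mouth with its grip at the upper left, and a clear channel. I'll refine the press yaw next.

Run:
```python
import numpy as np,cv2
from h import *
for n in("scene","side"):
    s=np.load(n+"0.npz");P=cloud(s);P=P[~np.isnan(P[...,0])]
    dz=0 if n=="scene" else .002
    c=np.array([.6,-.1]);a=np.radians(9)
    for it in range(3):
        M=np.array([[np.cos(a),np.sin(a)],[-np.sin(a),np.cos(a)]])
        L=(P[:,:2]-c)@M.T;Z=P[:,2]+dz
        out=[]
        for sg in(1,-1):
            m=(Z>.0105)&(Z<.0175)&(abs(sg*L[:,0]-.039)<.014)&(L[:,1]<-.035)&(L[:,1]>-.112)
            k=np.polyfit(L[m,1],L[m,0],1);out+=[m.sum(),L[m,0].mean()*1e3,np.percentile(L[m,0]*1e3,[3,97]),np.degrees(-k[0])]
        m=(Z>.116)&(Z<.128)&(abs(L[:,0])<.065)&(abs(L[:,1])<.04)
        b=rect(L[m])
        k=np.polyfit(L[m,0],L[m,1],1)
        m=(Z>.014)&(Z<.024)&(abs(L[:,0])<.03)&(L[:,1]<-.1)&(L[:,1]>-.16)
        st=np.percentile(L[m,1]*1e3,[3,50,97]); k2=np.polyfit(L[m,0],L[m,1],1)
        m=(Z>.15)&(Z<.2)&(L[:,0]<-.15)&(L[:,0]>-.25)
        print(n,np.degrees(a),out,"beam",b,np.degrees(k[0]),"stop",st,np.degrees(k2[0]),"bar",np.percentile(L[m],[2,50,98],axis=0),Z[m].max())
        break
```

```text
scene 9.0 [np.int64(104), np.float64(42.24839433383454), array([36.03237481, 48.80458339]), np.float64(0.33138065458430555), np.int64(112), np.float64(-37.17292822720586), array([-43.66541997, -30.28278106]), np.float64(1.5224890830114115)] beam ((0.2358551025390625, 2.8477859497070312), (129.42535400390625, 51.34991455078125), 0.46828293800354004) -0.2409174702024111 stop [-128.46376531 -122.44962011 -114.57627094] 0.4351245958475252 bar [[-0.18667774 -0.03197152]
 [-0.17831647 -0.00076884]
 [-0.15301609  0.03546756]] 0.18440835545258447
side 9.0 [np.int64(105), np.float64(40.85587420541491), array([35.45250358, 46.69826374]), np.float64(0.1812872657263922), np.int64(108), np.float64(-37.80021860551402), array([-43.35445538, -32.04237678]), np.float64(-0.42819424464423644)] beam ((0.01825714111328125, 0.519744873046875), (54.14616775512695, 130.0244903564453), 89.74323272705078) 0.22620672484969254 stop [-130.81307403 -126.4415013  -116.4525019 ] -0.4395213325401974 bar [[-0.20458343 -0.03406873]
 [-0.17512629 -0.00427648]
 [-0.15122136  3.26668633]] 0.1975428849976396
```

Request:
servo_tool(
  translation=[
    [-0.02,-0.06,0],
    [-0.02,-0.06,0],
    [-0.03,-0.06,0],
    [-0.05,-0.05,0],
    [-0.06,-0.03,0],
    [-0.06,0,0],
  ],
  turn=[
    [0,0,0.15],
    [0,0,0.15],
    [0,0,0.15],
    [0,0,0.15],
    [0,0,0.15],
    [0,0,0.15],
  ],
)

```text
clock: 0.85
tool_pos: [0.2363, 0.2099, 0.2388]
eef_rot: [0.607, 0.795, -0.0, -0.0]
contact_force: [1.2, -0.2, 0.8]
opening: 1.002
finger_force: 0.0
```

Request:
servo_tool(
  translation=[
    [-0.012,0.055,0],
    [-0.012,0.055,0],
    [-0.012,0.055,0],
    [-0.012,0.055,0],
    [-0.012,0.05,0],
    [-0.007,0.023,0],
    [0,0,0],
  ],
  turn=[
    [0,0,0.014],
    [0,0,0],
    [0,0,0],
    [0,0,0],
    [0,0,0],
    [0,0,0],
    [0,0,0],
  ],
)

```text
clock: 1.72
tool_pos: [0.5388, 0.2211, 0.238]
eef_rot: [0.612, 0.791, -0.0, 0.0]
contact_force: [-0.7, -0.3, 1.3]
opening: 1.0
finger_force: 0.0
```

Run:
```python
from plant import r, optics
import cv2,numpy as np
from h import *
s=optics.snapshot("wrist"); cv2.imwrite("pics/w1.png",s["img"][:,:,::-1]); np.savez("w1.npz",**s)
P=cloud(s);hsv=cv2.cvtColor(s["img"],cv2.COLOR_RGB2HSV);Z=P[...,2]
st=r.get_state();print(st["tool_pos"],st["eef_rot"],st["clock"],"table",np.nanmedian(Z[abs(Z)<.01]))
br=(hsv[...,0]<22)&(hsv[...,1]>90)&(Z>.004)&(Z<.045)&(P[...,1]<.4)
k,l,t,_=cv2.connectedComponentsWithStats(br.astype(np.uint8))
for i in range(1,k):
    if t[i,4]>200:
        q=P[l==i];print(t[i],rect(q[:,:2]),np.percentile(q[:,2],[5,50,98]),rect(q[q[:,2]>.021][:,:2]))
```

```text
[0.53708462 0.22159211 0.23804127] [ 6.11690326e-01  7.91096890e-01 -6.63417332e-04 -4.64019145e-04] 1.775 table -0.001150252317121564
[ 249  156   52  148 6175] ((557.6219482421875, 148.26092529296875), (61.12983322143555, 197.14073181152344), 14.461831092834473) [0.01222345 0.02508873 0.02695785] ((556.7357177734375, 151.69705200195312), (61.12983322143555, 187.8221435546875), 14.461831092834473)
[  96  214   44   80 1282] ((373.105224609375, 67.43172454833984), (124.19232940673828, 26.19182586669922), 76.45774841308594) [0.00694082 0.00891412 0.01043038] ((0.0, 0.0), (0.0, 0.0), 0.0)
```

View pics/w1.png

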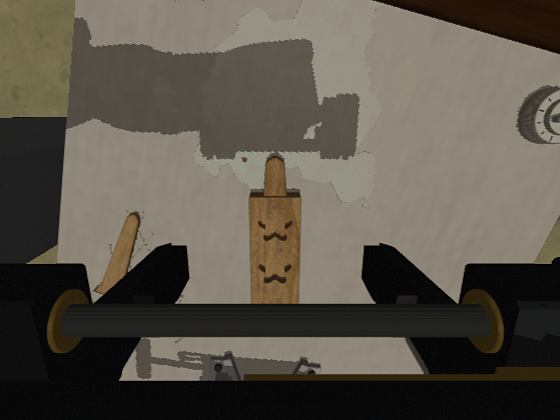

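The wrist view shows the mould axis centred between the fingers at column 274, with the grip end at (275,157). I'll descend onto the grip.

Request:
servo_tool(
  translation=[
    [0,0.001,0.05],
    [0,0,0.05],
    [0,0,0.05],
    [0,0,0.045],
    [0,0,0.025],
    [0,0,0.012],
    [0,0,0],
    [0,0,0],
  ],
  turn=[
    [0,0,0],
    [0,0,0],
    [0,0,0],
    [0,0,0],
    [0,0,0],
    [0,0,0],
    [0,0,0],
    [0,0,0],
  ],
)

```text
clock: 2.78
tool_pos: [0.5391, 0.2226, 0.008]
eef_rot: [0.611, 0.791, 0.001, 0.0]
contact_force: [1.1, 0.3, -0.3]
opening: 1.005
finger_force: 0.0
```

Request:
servo_tool(
  translation=[
    [0,0,0],
    [0,0,0],
    [0,0,0],
    [0,0,0],
    [0,0,0],
    [0,0,0],
    [0,0,0],
    [0,0,0],
  ],
  turn=[
    [0,0,0],
    [0,0,0],
    [0,0,0],
    [0,0,0],
    [0,0,0],
    [0,0,0],
    [0,0,0],
    [0,0,0],
  ],
  grip=0.15,
  grip_force=15,
)

```text
clock: 3.78
tool_pos: [0.5386, 0.2222, 0.0067]
eef_rot: [0.611, 0.791, -0.0, -0.0]
contact_force: [-0.4, -0.2, -0.6]
opening: 0.285
finger_force: 15.0
```

Request:
servo_tool(
  translation=[
    [-0.011,0.001,0],
    [-0.011,0.001,0],
    [-0.011,0.001,0],
    [-0.011,0.001,0],
    [-0.011,0.001,0],
    [0,0,0],
    [0,0,0],
  ],
  turn=[
    [0,0,0.018],
    [0,0,0.018],
    [0,0,0.018],
    [0,0,0.018],
    [0,0,0.017],
    [0,0,0],
    [0,0,0],
  ],
)

```text
clock: 4.65
tool_pos: [0.5553, 0.1691, 0.0067]
eef_rot: [0.646, 0.763, -0.0, 0.0]
contact_force: [-0.1, -1.3, -1.0]
opening: 0.283
finger_force: 14.9
```

Run:
```python
from plant import r, optics
import cv2,numpy as np
from h import *
st=r.get_state();print(st["tool_pos"],st["eef_rot"],st["contact_force"])
for n in("scene","side"):
    s=optics.snapshot(n);P=cloud(s);hsv=cv2.cvtColor(s["img"],cv2.COLOR_RGB2HSV);Z=P[...,2]
    cv2.imwrite(f"pics/{n}2.png",s["img"][:,:,::-1]); np.savez(f"{n}2.npz",**s)
    # mould top only, by height+position (colour-free), avoid the gripper
    m=(Z>.019-(n=="side")*.003)&(Z<.032)&(P[...,0]>.5)&(P[...,0]<.67)&(P[...,1]>0.015)&(P[...,1]<.15)
    k,l,t,_=cv2.connectedComponentsWithStats(m.astype(np.uint8))
    i=1+t[1:,4].argmax();q=P[l==i];print(n,t[i],rect(q[:,:2]))
```

```text
[0.55532193 0.16914898 0.00667616] [ 6.46151739e-01  7.63208918e-01 -2.78463992e-04  2.85409828e-05] [-0.06062521 -1.2538458  -1.01243665]
scene [222 167  46  35 665] ((569.51123046875, 81.72607421875), (65.76654052734375, 139.91282653808594), 8.72525405883789)
side [265 199  23   5  92] ((557.4835205078125, 132.4647674560547), (58.653324127197266, 36.072017669677734), 1.3807963132858276)
```

View pics/scene2.png

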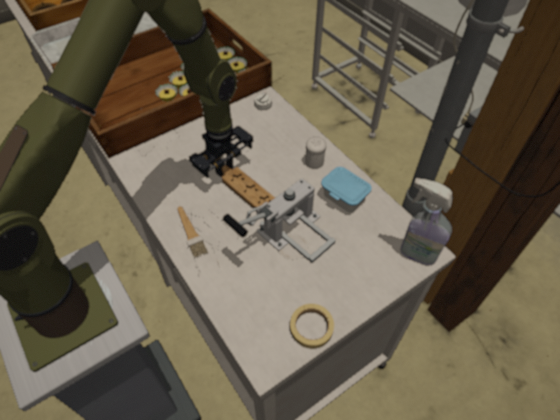

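The scene view shows the mould held by the grip, with its block end at (270,205) in front of the mouth and lined up. I'll shift it sideways by 1 mm and enter slowly.

Request:
servo_tool(
  translation=[
    [-0.005,0.0013,0],
    [-0.01,0,0],
    [-0.01,0,0],
    [-0.01,0,0],
    [-0.01,0,0],
    [-0.01,0,0],
    [-0.01,0,0],
    [-0.005,0,0],
    [0,0,0],
  ],
  turn=[
    [0,0,0],
    [0,0,0],
    [0,0,0],
    [0,0,0],
    [0,0,0],
    [0,0,0],
    [0,0,0],
    [0,0,0],
    [0,0,0],
  ],
  grip_force=10,
)

```text
clock: 5.88
tool_pos: [0.5684, 0.0997, 0.0067]
eef_rot: [0.646, 0.763, -0.0, 0.0]
contact_force: [0.0, -0.2, -1.0]
opening: 0.285
finger_force: 9.9
```

Run:
```python
from plant import r, optics
import cv2,numpy as np
st=r.get_state();print(st["tool_pos"],st["eef_rot"],st["contact_force"],st["moment"])
s=optics.snapshot("scene");a=s["img"][160:270,200:350]
b=optics.snapshot("side")["img"][170:300,230:350]
f=lambda i:cv2.resize(i,None,fx=3.6,fy=3.6,interpolation=cv2.INTER_CUBIC)[:,:,::-1]
A,B=f(a),f(b);print(A.shape,B.shape)
B=cv2.resize(B,(250,271));o=np.zeros((A.shape[0],A.shape[1]+250,3),np.uint8);o[:,:A.shape[1]]=A;o[:271,A.shape[1]:]=B
cv2.imwrite("pics/c3.png",o)
```

```text
[0.56841457 0.09973074 0.00670373] [ 6.46440611e-01  7.62964222e-01 -2.68158556e-04  2.45092509e-04] [ 0.00522797 -0.24323122 -1.02421195] [-0.18073561  0.0678315  -0.02025298]
(396, 540, 3) (468, 432, 3)
```

View pics/c3.png

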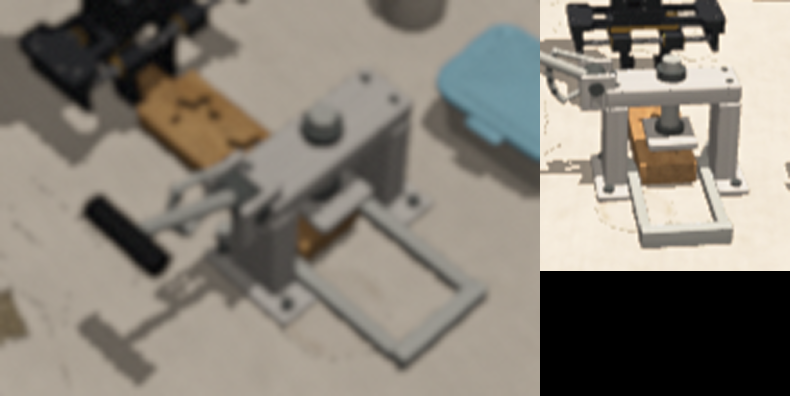

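Both crops show the block entering between the rails (side crop, block end 640–694 at row 170) with no contact force. It sits slightly left, so I'll add 1 mm right and continue.

Request:
servo_tool(
  translation=[
    [-0.008,0.001,0],
    [-0.01,0,0],
    [-0.01,0,0],
    [-0.01,0,0],
    [-0.01,0,0],
    [-0.01,0,0],
    [-0.01,0,0],
    [-0.01,0,0],
    [-0.007,0,0],
    [0,0,0],
  ],
  turn=[
    [0,0,0],
    [0,0,0],
    [0,0,0],
    [0,0,0],
    [0,0,0],
    [0,0,0],
    [0,0,0],
    [0,0,0],
    [0,0,0],
    [0,0,0],
  ],
)

```text
clock: 7.22
tool_pos: [0.5835, 0.0157, 0.0067]
eef_rot: [0.647, 0.763, -0.0, 0.0]
contact_force: [-0.2, -0.6, -0.8]
opening: 0.283
finger_force: 9.9
```

Next, small steps until it touches the stop.

Request:
servo_tool(
  translation=[
    [-0.004,0,0],
    [-0.004,0,0],
    [-0.004,0,0],
    [-0.003,0,0],
    [-0.002,0,0],
    [0,0,0],
    [0,0,0],
  ],
  turn=[
    [0,0,0],
    [0,0,0],
    [0,0,0],
    [0,0,0],
    [0,0,0],
    [0,0,0],
    [0,0,0],
  ],
)

```text
clock: 8.1
tool_pos: [0.5862, -0.0002, 0.0067]
eef_rot: [0.646, 0.763, -0.0, 0.0]
contact_force: [0.3, -0.9, -1.4]
opening: 0.282
finger_force: 9.9
```

Request:
servo_tool(
  translation=[
    [-0.002,0,0],
    [-0.002,0,0],
    [-0.002,0,0],
    [0,0,0],
    [0,0,0],
  ],
  turn=[
    [0,0,0],
    [0,0,0],
    [0,0,0],
    [0,0,0],
    [0,0,0],
  ],
)

```text
clock: 8.72
tool_pos: [0.5864, -0.0008, 0.0067]
eef_rot: [0.645, 0.764, 0.002, -0.002]
contact_force: [-2.6, 9.3, 1.6]
opening: 0.285
finger_force: 10.3
```

The stop shows as 9 N of force. I'll check it by eye.

Run:
```python
from plant import r, optics
import cv2,numpy as np
from h import *
s=optics.snapshot("scene");a=s["img"][160:270,200:350]
t=optics.snapshot("side");b=t["img"][200:300,240:340]
f=lambda i,k:cv2.resize(i,None,fx=k,fy=k,interpolation=cv2.INTER_CUBIC)[:,:,::-1]
A,B=f(a,2.6),f(b,3.9);o=np.zeros((400,800,3),np.uint8);o[:A.shape[0],:A.shape[1]]=A;o[:390,400:790]=B
cv2.imwrite("pics/c4.png",o)
for q in(s,t):
    P=cloud(q);hsv=cv2.cvtColor(q["img"],cv2.COLOR_RGB2HSV);Z=P[...,2]
    m=(hsv[...,0]<22)&(hsv[...,1]>90)&(Z>.018)&(Z<.035)&(P[...,1]<-.125)&(P[...,1]>-.26)&(P[...,0]>.55)&(P[...,0]<.68)
    L=P[m][:,:2]-[.601,-.0995];a=np.radians(9.4);L=L@np.array([[np.cos(a),-np.sin(a)],[np.sin(a),np.cos(a)]])
    print(m.sum(),np.percentile(L*1e3,[2,50,98],axis=0),rect(P[m][:,:2]))
```

```text
541 [[ -30.09545188 -113.12429732]
 [  -6.30535877  -68.18046634]
 [  27.68393454  -27.67611043]] ((611.3614501953125, -168.09664916992188), (61.66645812988281, 91.81800079345703), 7.430821418762207)
631 [[ -30.2211178  -116.05893202]
 [  -1.38379183  -72.33682104]
 [  29.35021175  -27.23018809]] ((612.4774169921875, -168.8160858154297), (62.579917907714844, 96.78922271728516), 8.945571899414062)
```

View pics/c4.png

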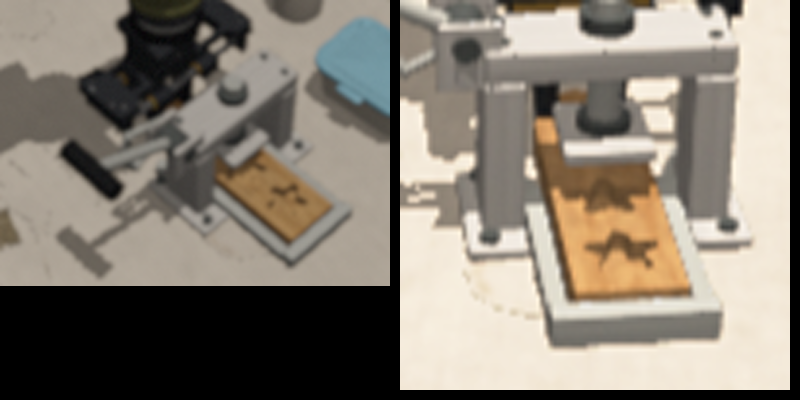

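The image shows the block end against the stop and lying between the rails. To seat it squarely I'll let go, back off and nudge the grip end with closed fingers.

Request:
servo_tool(
  translation=[
    [0,0,0],
    [0,0,0],
    [0,0,0],
    [0.005,0,0],
    [0.015,0,0],
    [0.015,0,0],
    [0.015,0,0],
    [0.01,0,0],
  ],
  turn=[
    [0,0,0],
    [0,0,0],
    [0,0,0],
    [0,0,0],
    [0,0,0],
    [0,0,0],
    [0,0,0],
    [0,0,0],
  ],
  grip=0.7,
)

```text
clock: 9.82
tool_pos: [0.5769, 0.0556, 0.0067]
eef_rot: [0.645, 0.764, 0.0, -0.0]
contact_force: [-0.5, -0.7, 0.3]
opening: 0.696
finger_force: 0.0
```

Request:
servo_tool(
  translation=[
    [0,0,0],
    [0,0,0],
    [0,0,0],
    [0,0,0],
    [0,0,0],
    [0,0,0],
    [0,0,0],
  ],
  turn=[
    [0,0,0],
    [0,0,0],
    [0,0,0],
    [0,0,0],
    [0,0,0],
    [0,0,0],
    [0,0,0],
  ],
  grip=0.0,
)

```text
clock: 10.7
tool_pos: [0.5772, 0.0536, 0.0067]
eef_rot: [0.646, 0.763, 0.0, -0.0]
contact_force: [0.1, 0.8, 0.7]
opening: 0.004
finger_force: 0.0
```

Request:
servo_tool(
  translation=[
    [-0.01,0,0],
    [-0.01,0,0],
    [-0.003,0,0],
    [-0.002,0,0],
    [-0.002,0,0],
    [-0.002,0,0],
    [-0.002,0,0],
    [-0.002,0,0],
    [0,0,0],
  ],
  turn=[
    [0,0,0],
    [0,0,0],
    [0,0,0],
    [0,0,0],
    [0,0,0],
    [0,0,0],
    [0,0,0],
    [0,0,0],
    [0,0,0],
  ],
)

```text
clock: 11.82
tool_pos: [0.5811, 0.0301, 0.0067]
eef_rot: [0.643, 0.766, 0.003, -0.004]
contact_force: [-3.1, 15.8, 3.7]
opening: 0.006
finger_force: 7.5
```

Run:
```python
from plant import r, optics
import cv2,numpy as np
from h import *
c=np.array([.601,-.0995]);a=np.radians(9.4);ex=np.array([np.cos(a),np.sin(a)]);ey=np.array([-ex[1],ex[0]])
for n in("side","scene"):
    s=optics.snapshot(n);K,R,t=s["mtx"],s["R"],s["t"]
    hsv=cv2.cvtColor(s["img"],cv2.COLOR_RGB2HSV)
    def samp(x,y,z,im):
        X=np.r_[c+ex*x+ey*y,z];p=K@(R@X+t);p=p[:2]/p[2]
        return cv2.getRectSubPix(im,(1,1),tuple(map(float,p)))[0,0] if im.dtype!=np.float32 else cv2.remap(im,np.float32([[p[0]]]),np.float32([[p[1]]]),1)[0,0]
    S=hsv[...,1].astype(np.float32);V=hsv[...,2].astype(np.float32);D=s["z_map"]
    for x in(-.022,0,.022):
        print(n,x,[(int(y*1e3),int(samp(x,y,.026,S)),int(samp(x,y,.026,V))) for y in np.arange(-.100,-.142,-.003)])
    # lateral: sat profile across at y=-.06 and -.1 on z=.026
    for y in(-.045,-.07,-.105):
        xs=np.arange(-.045,.0451,.0005);v=np.array([samp(x,y,.026,S) for x in xs]);on=xs[v>90];print("  lat",y,on.min(),on.max())
```

```text
side -0.022 [(-100, 134, 228), (-103, 135, 227), (-106, 136, 226), (-109, 137, 227), (-112, 138, 226), (-115, 140, 211), (-118, 142, 173), (-121, 130, 145), (-124, 92, 153), (-127, 37, 194), (-130, 17, 229), (-133, 15, 230), (-136, 17, 228), (-139, 21, 204)]
side 0 [(-100, 128, 236), (-103, 129, 235), (-106, 130, 234), (-109, 133, 230), (-112, 138, 222), (-115, 142, 203), (-118, 140, 170), (-121, 132, 142), (-124, 93, 157), (-127, 54, 191), (-130, 28, 221), (-133, 17, 230), (-136, 19, 228), (-139, 23, 201)]
side 0.022 [(-100, 136, 225), (-103, 137, 223), (-106, 137, 222), (-109, 137, 223), (-112, 136, 224), (-115, 136, 209), (-118, 137, 172), (-121, 129, 137), (-124, 100, 131), (-127, 37, 178), (-130, 22, 217), (-133, 17, 229), (-136, 19, 226), (-139, 23, 206)]
  lat -0.045 -0.03349999999999999 0.029500000000000068
  lat -0.07 -0.03399999999999999 0.029500000000000068
  lat -0.105 -0.03399999999999999 0.029500000000000068
scene -0.022 [(-100, 129, 157), (-103, 130, 157), (-106, 128, 158), (-109, 132, 155), (-112, 128, 145), (-115, 91, 129), (-118, 32, 134), (-121, 16, 150), (-124, 15, 155), (-127, 16, 153), (-130, 15, 129), (-133, 20, 103), (-136, 31, 119), (-139, 35, 156)]
scene 0 [(-100, 125, 160), (-103, 127, 159), (-106, 129, 157), (-109, 132, 152), (-112, 128, 140), (-115, 90, 125), (-118, 29, 134), (-121, 16, 150), (-124, 16, 156), (-127, 15, 151), (-130, 17, 130), (-133, 22, 105), (-136, 32, 117), (-139, 34, 155)]
scene 0.022 [(-100, 132, 151), (-103, 131, 151), (-106, 132, 150), (-109, 133, 150), (-112, 132, 139), (-115, 89, 124), (-118, 31, 131), (-121, 16, 148), (-124, 14, 154), (-127, 14, 149), (-130, 16, 127), (-133, 22, 105), (-136, 34, 128), (-139, 33, 160)]
  lat -0.045 -0.03499999999999999 0.028500000000000067
  lat -0.07 -0.03499999999999999 0.028500000000000067
  lat -0.105 -0.03549999999999999 0.028500000000000067
```

The check gives a gap to the stop of about zero: the visible face is 8.5 mm deep against 9 mm expected, and the end is square across its width. The mould is home, so I'll back off, lift and go above the bar.

Request:
servo_tool(
  translation=[
    [0.01,0,0],
    [0.02,0,0],
    [0,0,-0.06],
    [0,0,-0.06],
    [0,0,-0.06],
    [0,0,-0.06],
    [0,0,0],
  ],
  turn=[
    [0,0,0],
    [0,0,0],
    [0,0,0],
    [0,0,0],
    [0,0,0],
    [0,0,0],
    [0,0,0],
  ],
)

```text
clock: 12.8
tool_pos: [0.5808, 0.051, 0.2516]
eef_rot: [0.646, 0.763, 0.004, 0.004]
contact_force: [0.4, -0.4, 0.4]
opening: 0.005
finger_force: 0.0
```

Request:
servo_tool(
  translation=[
    [-0.035,-0.04,0],
    [-0.035,-0.04,0],
    [-0.035,-0.04,0],
    [-0.03,-0.04,0],
    [-0.02,-0.02,0],
    [0,0,0],
    [0,0,0],
    [0,0,0],
    [0,0,0],
    [0,0,0],
  ],
  turn=[
    [0,0,0],
    [0,0,0],
    [0,0,0],
    [0,0,0],
    [0,0,0],
    [0,0,0.157],
    [0,0,0.157],
    [0,0,0.157],
    [0,0,0.157],
    [0,0,0.157],
  ],
)

```text
clock: 14.05
tool_pos: [0.425, -0.1319, 0.2457]
eef_rot: [0.89, 0.456, -0.001, -0.0]
contact_force: [0.2, 0.3, 0.3]
opening: 0.007
finger_force: 0.0
```

Request:
servo_tool(
  translation=[
    [0,0,0],
    [0,0,0],
    [0,0,0],
    [0,0,0],
    [0,0,0],
    [0,0,0],
    [0,0,0],
  ],
  turn=[
    [0,0,0.157],
    [0,0,0.157],
    [0,0,0.157],
    [0,0,0.157],
    [0,0,0.157],
    [0,0,0],
    [0,0,0],
  ],
)

```text
clock: 14.92
tool_pos: [0.4254, -0.1318, 0.2462]
eef_rot: [0.996, 0.085, -0.001, 0.0]
contact_force: [1.1, 0.1, -1.0]
opening: 0.005
finger_force: 0.0
```

Run:
```python
from plant import r, optics
import numpy as np
from h import *
st=r.get_state();p=st["tool_pos"];x,y=st["eef_rot"][:2];print(p,st["eef_rot"],st["q"].round(2),"ty ang",np.degrees(np.arctan2(y*y-x*x,2*x*y)))
for n in("scene","side"):
    s=optics.snapshot(n);P=cloud(s);V=s["img"].max(-1)
    q=P[(V<75)&(P[...,2]>.155)&(P[...,2]<.19)&(abs(P[...,0]-.42)<.06)&(abs(P[...,1]+.13)<.07)]
    print(n,len(q),q.mean(0),rect(q[:,:2]),q[:,2].max())
```

```text
[ 0.42541019 -0.13182057  0.24623819] [ 9.96413881e-01  8.46109780e-02 -5.99678846e-04  1.32793039e-05] [-0.07  0.48  0.41  2.09 -0.32  0.63 -0.85] ty ang -80.29268831953267
scene 209 [ 0.42301559 -0.13074612  0.17810749] ((423.4986877441406, -129.1387176513672), (54.7147331237793, 55.101051330566406), 59.669857025146484) 0.1861625979949919
side 171 [ 0.42818831 -0.13913369  0.17496469] ((427.2696533203125, -128.027099609375), (19.517807006835938, 72.5635986328125), 6.718403339385986) 0.18100643441003297
```

Request:
servo_tool(
  translation=[
    [-0.001,-0.003,0.03],
    [0,0,0.02],
    [0,0,0.006],
    [-0.001,0,0.008],
    [-0.001,0,0.008],
    [-0.002,0,0.008],
    [-0.001,0,0.008],
    [-0.001,0,0.008],
    [0,0,0],
  ],
  turn=[
    [0,0,0],
    [0,0,0],
    [0,0,0],
    [0,0,0],
    [0,0,0],
    [0,0,0],
    [0,0,0],
    [0,0,0],
    [0,0,0],
  ],
)

```text
clock: 16.15
tool_pos: [0.4161, -0.1307, 0.1507]
eef_rot: [0.997, 0.083, -0.002, -0.0]
contact_force: [-4.8, -1.3, 6.4]
opening: 0.005
finger_force: 3.4
```

Request:
servo_tool(
  translation=[
    [-0.001,0,0.008],
    [0,0,0.008],
    [0,0,0.008],
    [0.001,0,0.008],
    [0.002,0,0.008],
    [0.002,0,0.008],
    [0.003,0,0.008],
    [0.001,0,0.004],
    [0,0,0],
    [0,0,0],
  ],
  turn=[
    [0,0,0],
    [0,0,0],
    [0,0,0],
    [0,0,0],
    [0,0,0],
    [0,0,0],
    [0,0,0],
    [0,0,0],
    [0,0,0],
    [0,0,0],
  ],
)

```text
clock: 17.4
tool_pos: [0.4248, -0.1291, 0.0908]
eef_rot: [0.997, 0.083, -0.001, -0.0]
contact_force: [-4.8, -1.3, 5.0]
opening: 0.006
finger_force: 2.8
```

```bash
cat > look.py <<'E'
from plant import r, optics
import cv2,numpy as np,sys
from h import *
st=r.get_state();print(st["clock"],st["tool_pos"],st["contact_force"])
A=optics.snapshot("scene");B=optics.snapshot("side")
f=lambda i,k:cv2.resize(i,None,fx=k,fy=k,interpolation=cv2.INTER_CUBIC)[:,:,::-1]
o=np.zeros((520,800,3),np.uint8);a=f(A["img"][160:290,190:320],3);b=f(B["img"][170:300,195:325],3.07)
o[:390,:390]=a[:390,:390];o[:399,400:799]=b[:399,:399];cv2.imwrite(sys.argv[1],o)
E
python3 look.py pics/l1.png
```

```text
17.4 [ 0.42475825 -0.12906774  0.09084292] [-4.80766044 -1.26913194  5.02854977]
```

View pics/l1.png

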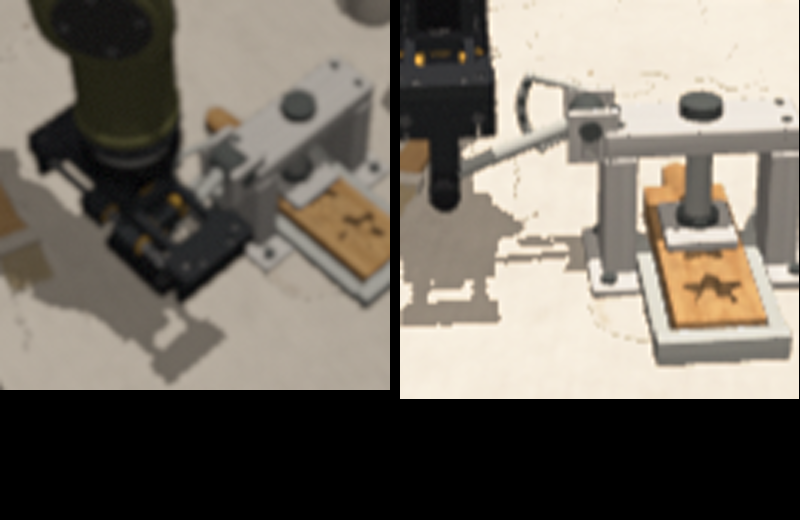

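The side crop shows the fingertip centred on the bar at (445,190), the foot down on the mould and the mould still at the stop. From the tip height the lever is at about 0.84 rad, so I'll ease on to about 0.93.

Request:
servo_tool(
  translation=[
    [0.001,0,0.002],
    [0.001,0,0.002],
    [0.001,0,0.002],
    [0,0,0.002],
    [0,0,0],
    [0,0,0],
    [0,0,0],
  ],
  turn=[
    [0,0,0],
    [0,0,0],
    [0,0,0],
    [0,0,0],
    [0,0,0],
    [0,0,0],
    [0,0,0],
  ],
)

```text
clock: 18.38
tool_pos: [0.4275, -0.1286, 0.0833]
eef_rot: [0.997, 0.083, -0.001, -0.0]
contact_force: [-5.0, -1.1, 11.2]
opening: 0.006
finger_force: 5.2
```

```bash
python3 look.py pics/l2.png
python3 - <<'E'
from plant import optics
import numpy as np
from h import *
s=optics.snapshot("side")
# bar end pixels: dark blob in side image; ray ∩ vertical plane through bar's near end (press y=-35)
V=s["img"].max(-1)
c=np.array([.600,-.099]);a=np.radians(9.3);ex=np.array([np.cos(a),np.sin(a)]);ey=np.array([-ex[1],ex[0]])
K,R,t=s["mtx"],s["R"],s["t"];Ri=R.T;C=-Ri@t
m=(V<70);v,u=np.nonzero(m)
d=np.c_[(u-K[0,2])/K[0,0],(v-K[1,2])/K[1,1],np.ones(len(u))]@R
n=np.r_[ey,0];k=((np.r_[c-.035*ey,0]-C)@n)/(d@n);X=C+d*k[:,None]
L=np.c_[(X[:,:2]-c)@ex,X[:,2]]*1e3
w=(L[:,0]>-215)&(L[:,0]<-150)&(L[:,1]>40)&(L[:,1]<130)
for z in range(50,130,4):
    q=L[w&(abs(L[:,1]-z)<2)];print(z,len(q),q[:,0].min().round(1) if len(q) else "",q[:,0].max().round(1) if len(q) else "")
E
```

```text
18.375 [ 0.42752854 -0.12860538  0.08327941] [-4.98181633 -1.08918483 11.18880328]
50 0  
54 0  
58 0  
62 0  
66 8 -178.1 -169.6
70 12 -184.1 -167.4
74 18 -184.0 -167.2
78 15 -185.9 -167.1
82 14 -185.8 -167.0
86 18 -183.5 -166.8
90 14 -183.3 -166.6
94 13 -183.2 -166.5
98 19 -185.0 -166.4
102 17 -184.9 -166.2
106 13 -184.8 -166.1
110 20 -184.5 -166.0
114 20 -184.3 -165.8
118 14 -186.2 -165.6
122 49 -210.5 -151.1
126 49 -210.4 -151.0
```

Request:
servo_tool(
  translation=[
    [0,0,0.001],
    [0,0,0.001],
    [0,0,0],
    [0,0,0],
  ],
  turn=[
    [0,0,0],
    [0,0,0],
    [0,0,0],
    [0,0,0],
  ],
)

```text
clock: 19.02
tool_pos: [0.4282, -0.1285, 0.0815]
eef_rot: [0.997, 0.083, -0.0, -0.0]
contact_force: [-5.5, -0.8, 13.0]
opening: 0.005
finger_force: 6.0
```

View pics/l2.png

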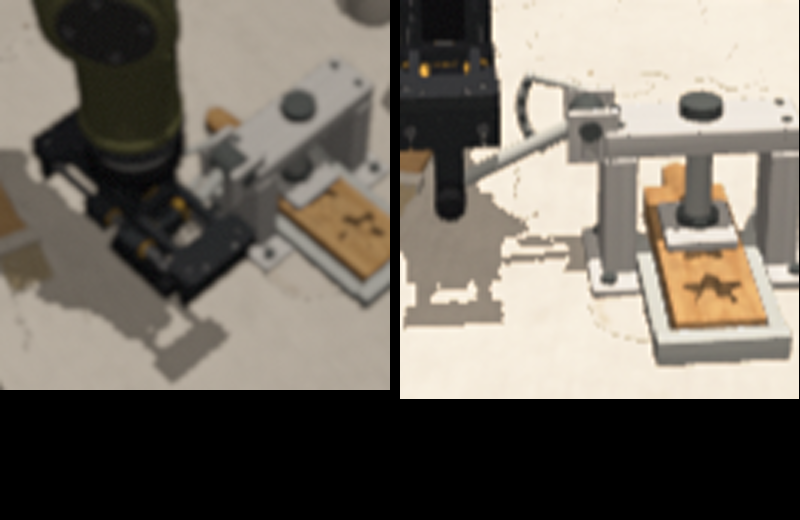

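The side crop shows the bar held under the fingertip at (450,205), the foot on the mould and the mould still home. The force is rising past the click, as expected just beyond 0.9, so I'll back off 1 mm and let it settle.

Request:
servo_tool(
  translation=[
    [0,0,-0.001],
    [0,0,0],
    [0,0,0],
    [0,0,0],
    [0,0,0],
    [0,0,0],
  ],
  turn=[
    [0,0,0],
    [0,0,0],
    [0,0,0],
    [0,0,0],
    [0,0,0],
    [0,0,0],
  ],
)

```text
clock: 19.77
tool_pos: [0.4279, -0.1286, 0.0824]
eef_rot: [0.997, 0.083, -0.001, -0.0]
contact_force: [-4.7, -0.9, 12.3]
opening: 0.003
finger_force: 5.8
```

```bash
python3 -c "
from plant import r
print(r.finish_job())"
```

```text
the job is handed in; nothing more can be done
None
```

The mould is fully home against the end stop, and the lever is held at about 0.93 rad, just past the third click, with the foot down on the mould. I handed the job in at about 20 s; the angle is worked out from the fingertip height, and the result has not come back.

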